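# Fetch the calibration weight from behind the reagents

## Task

The balance is due for its check, and the large calibration weight stands in the low dark steel tray behind three reagent containers. Lift all three containers out and stand them upright on the black rubber mat, then set the large weight gently on the middle of the balance pan. Only after that put each container back upright on the very spot in the tray where it stood at the start, and leave the small weight where it is.

Things in the scene. Friction and masses are not known exactly. Their poses are not given: they have to be found in the camera images.
- tray: Fixed dark steel tray, 180 (x) by 320 (y) mm, floor 4 mm thick, rim 15 mm high. Origin: centre of its underside, on the bench; x points away from the robot. Front row, 30 mm before the centre: the three containers, 95 mm apart in any order; back row, 26 mm behind it: the two weights, 95 mm apart, either way round. A glass vial (22 mm across, 44 high) stands in each back corner.
- mat: Fixed flat black rubber mat, 290 (x) by 150 (y) by 4 mm thick, lying on the bench to one side of the tray, left or right. Origin: centre of its underside, on the bench; x is its long axis.
- pan: Round steel weighing pan, 120 mm across, flat, on top of a white bench balance (240 by 190 mm, case 55 mm high, pan 40 mm beyond the middle of the case), on the other side of the tray from the mat. Origin: centre of the pan's top face, 66 mm above the bench; z up. The pan gives on a spring, 0.4 mm per newton, to a stop at 5 mm.
- amber_jar: Loose round brown glass jar with a black screw cap, 122 mm high, 62 mm across; straight sides up to 90 mm. About 0.32 kg, closed and solid. Origin: centre of its underside; z up.
- square_bottle: Loose square white plastic bottle with a round blue cap, 112 mm high; body 54 by 54 mm with straight sides up to 90 mm, faces square to its x and y axes. About 0.26 kg. Origin: centre of its underside; z up.
- slim_bottle: Loose slim round white plastic bottle with a white cap, 104 mm high, 44 mm across; straight sides up to 84 mm. About 0.15 kg. Origin: centre of its underside; z up.
- large_weight: Loose steel calibration weight, the larger of two: a cylinder 40 mm across and 50 mm high with a knob 26 mm across on a short neck, 72 mm high in all. 0.5 kg. Origin: centre of its underside; z up. It must not be dropped or pressed onto the pan (contact force below 30 N).
- small_weight: Loose steel calibration weight, the smaller of two: a cylinder 28 mm across and 32 mm high with a knob 18 mm across, 54 mm high in all. 0.2 kg. Origin: centre of its underside; z up. It stays where it is.
Mind the look-alikes: they are no part of the job. Leave any pink or turquoise look-alike of the slim_bottle alone. Leave any purple or turquoise look-alike of the large_weight alone.

How it is judged:
By the outcome, as a careful person would: the job done as asked, in the order asked, and still so for the second after the job is handed in, with the robot touching nothing.
It also fails if it takes over 149 s, if anything falls off the work surface, if the arm or the gripper's body presses on something with over 40 N, if the wrist force passes 120 N, or if a joint passes its speed limit or range.

## Robot

A 6-joint arm with a two-finger parallel gripper is mounted at the origin on the work surface. World frame = base frame: x ahead of the robot, y to its left, z up, the work surface at z = 0. Lengths are in mm, angles in degrees, forces in N, time in s.
With the tool pointing down it reaches from about 150 to 775 mm from the base axis. Payload 6.1 kg.
Tool frame: the origin (TCP) lies on the centre line of the jaws, within the pads' length; the fingertips stand 22 mm ahead of it and the grasp point (between the pads) lies 3 mm ahead of it; z points along the fingers, y is the direction in which the jaws open and shut (so a half turn about z gives the same grasp; the last joint's range is limited). The gripper opens to 85 mm and grips with 20 to 120 N. Pads are 22 mm wide; open, the fingers measure 114 mm over their backs; the gripper's body (76 mm by 85 mm) begins 54 mm behind the grasp point. The pads swing forward as they close: fully open they stand 13 mm farther back than shut.
Start: joints at [66.635, 7.208, -2.269, 80.523, 0, 90], TCP at [208.202, 481.934, 253.295] pointing down, gripper open.
Joint ranges: [-155.77, 155.77], [-54.66, 111.73], [-72.52, 77.12], [-102.08, 115.82], [-83.92, 84.16], [-180, 180]. Speed limits (degrees/s): [136.94, 136.94, 172.46, 180, 180, 180].

## Interface

Orientations are given as [roll, pitch, yaw] about the fixed x, y, z axes, in that order (R = Rz(yaw) Ry(pitch) Rx(roll)).
In Python, from station import telemetry, optics, order gives the robot as it stands. The module is installed in compiled form; this text tells all that it offers.
- The arm moves only by the shell command python3 -m creep 'ROWS' [OPENING] [FORCE]. ROWS is JSON, one flat list of numbers, 6 for each row, row after row: the shift along the world's x, y, z normalised to -1 to 1, where 1 is 0.15 m, then the turn, a rotation vector about the world's x, y, z normalised to -1 to 1, where 1 is 180 degrees. A call has 1 to 20 rows; each row is the pose to reach, as a shift and turn from the pose measured when the call began, turning the shorter way round; what a row does not reach only later rows make up. A row lasts 1/12 s, in which the tool goes at most 41.7 mm and 7.16 degrees, less where a joint would pass 70% of its speed; a pose out of reach is approached as far as the arm can. A call with a number of a shift or a turn outside -1 to 1 is refused whole. A call with a gripper value outside its range is refused whole. OPENING is the closure, from 0 (fully open) to 1 (shut), set as the call begins (- or left out, the last holds). The fingers move at their own pace and stop on an object; FORCE is the grip in N (left out, the last holds). Time passes only in rows, so rows that repeat a pose let the fingers close. It gives the time, the measured TCP pose, the force and the opening at its end, in the units of the state.
- telemetry.get_obs(): the state, without advancing time (a new reading comes with each control period).
- optics.snapshot(name): name is "scene" or "top" or "wrist"; returns a dict with "img" (384x512x3 uint8, red, green, blue), "fovy" (degrees; the focal length in pixels is half the picture's height over the tangent of half this angle, whatever the lens; pixels are square), "cx", "cy" (the principal point, pixels), "k1" (the pictures are not rectified: a ray, as slopes to the right and down, at radius r is drawn at 1 + k1 r^2 times it, then the intrinsics apply), "extrinsics" (4x4, takes a point from camera to world coordinates). Camera axes: x right, y down, z forward; pixel columns grow to the right and rows downward; lengths in mm; the calibration is good to about 2 mm. A picture is of the moment at which its call begins. There is no depth.
- order.close_job(): hands the job in, once; it reports no verdict.
Trained networks look in a picture, given as the dict that the camera call returned (one of the last four; its "shot" number tells which), for a name from the list of things; names that differ only in an ending like _2 or _b are one class to them, and where a whole thing is asked for, a point or a joint stands for the part that bears it (a point fixed in the world has none). Each returns a list of dicts, best first, with "p" (0 to 1); they miss things now and then, are a little off and sometimes report something else, mostly with a low value. They report only what shows in the picture. A call takes as long as a camera call. They do not tell look-alikes from the thing itself.
- optics.recognise(thing, picture): "rect" ([left, top, width, height] in pixels, round what is visible of it).
- optics.silhouettes(thing, picture): "pixels" (384x512 bool, what is visible of it) and "rect" ([left, top, width, height] in pixels, round what is visible of it).
- optics.spot_point(thing, picture): "at" ([column, row] in pixels: a listed point, or the origin of a listed thing).
The state is a dict: "time": time; "joints": joint angles; "qvel": joint speeds; "tau": joint torques, N m; "tool_pos": TCP position; "eef_rot": TCP orientation; "wrist_force": force on the tool from outside, world axes, zero at the start; "torque": the same for the moment, N m; "width": finger opening in mm.
Only numpy, scipy, OpenCV 4.12 (cv2) and the standard library are available. Lean on these libraries where they do the work, as an engineer would, in place of code of your own. Each camera call takes 0.05 s, during which the arm holds its last target. There are 200 camera calls.

## Working session

There is one attempt and no reset: what is moved stays moved. The work goes in short steps, Python scripts to look and compute and a shell command to move; the robot and the scene stay as the last step left them, time stands still between calls to the robot, and variables do not carry over. Pictures are saved under pics/ and viewed, about 12 in all and at most 16, crops included, and the job is handed in when it is done.

```bash
mkdir -p pics; ls
cat > h.py <<'E'
import numpy as np, cv2
from station import telemetry, optics, order
def snap(n,f=None):
    p=optics.snapshot(n)
    if f: cv2.imwrite('pics/'+f,cv2.cvtColor(p['img'],cv2.COLOR_RGB2BGR))
    return p
def cam(p):
    h=p['img'].shape[0]; f=h/2/np.tan(np.radians(p['fovy'])/2)
    return f,np.array([p['cx'],p['cy']]),p['k1'],np.array(p['extrinsics'])
def ray(p,px):
    f,c,k,E=cam(p); d=(np.array(px,float)-c)/f; u=d.copy()
    for _ in range(30): u=d/(1+k*(u@u))
    return E[:3,3],E[:3,:3]@np.array([u[0],u[1],1])
def atz(p,px,z):
    o,d=ray(p,px); return o+d*(z-o[2])/d[2]
def proj(p,X):
    f,c,k,E=cam(p); q=E[:3,:3].T@(np.array(X,float)-E[:3,3]); u=q[:2]/q[2]
    return c+f*u*(1+k*(u@u))
E
python3 - <<'E'
from h import *
print(telemetry.get_obs())
T=["tray","mat","pan","amber_jar","square_bottle","slim_bottle","large_weight","small_weight"]
Z=dict(pan=66)
for n in ["scene","top"]:
    p=snap(n,n+"0.png"); print(n,p['fovy'],p['k1'],np.round(p['extrinsics'],2).tolist())
    for t in T:
        for r in optics.spot_point(t,p)[:4]:
            z=Z.get(t,0 if t in("tray","mat") else 4)
            print(t,round(r['p'],2),np.round(r['at'],1),atz(p,r['at'],z).round(0))
        print('   ',[(np.round(r['rect']).tolist(),round(r['p'],2)) for r in optics.recognise(t,p)[:4]])
E
python3 -c "
import cv2,numpy as np
"
```

```text
pics
{'time': 0.0, 'joints': array([ 6.66340538e+01,  7.24223390e+00, -2.32687981e+00,  8.05217771e+01,
        4.76581197e-04,  9.00000282e+01]), 'qvel': array([ 0.01594669,  0.05157515,  0.08015074, -0.00129524,  0.0024233 ,
        0.09572643]), 'tau': array([ 1.14428760e-03, -4.35917437e+01,  3.52923954e+01,  1.72673108e-02,
       -8.41250926e-05, -1.34186362e-05]), 'tool_pos': array([208.07143293, 481.61558953, 252.51580038]), 'eef_rot': array([-1.79909109e+02, -4.76535896e-04,  1.56634025e+02]), 'wrist_force': array([0.64559631, 0.7302477 , 0.4948653 ]), 'torque': array([0.05032701, 0.01343732, 0.02880889]), 'width': 85.43084340492287}
scene 57.6123533089139 -0.042736973112584925 [[0.79, 0.51, -0.34, 829.73], [0.62, -0.64, 0.45, -348.72], [0.01, -0.57, -0.82, 690.11], [0.0, 0.0, 0.0, 1.0]]
tray 0.83 [259.7 208.9] [583. -12.   0.]
    [([183.0, 155.0, 144.0, 129.0], 0.76)]
mat 0.93 [131.6 304.9] [ 521. -341.    0.]
mat 0.61 [257.  203.7] [570.  -5.   0.]
    [([60.0, 234.0, 148.0, 150.0], 0.57)]
    [([304.0, 82.0, 48.0, 34.0], 0.84)]
amber_jar 0.71 [257.4 208.3] [580. -16.   4
[... 1238 characters left out ...]
quare_bottle 0.98 [230.5 213.6] [541.  76.   4.]
    []
slim_bottle 0.83 [294.4 213.8] [ 543. -106.    4.]
slim_bottle 0.76 [279.4 256. ] [423. -64.   4.]
slim_bottle 0.71 [271.7 153.9] [717. -40.   4.]
    [([271.0, 243.0, 22.0, 21.0], 0.76), ([286.0, 204.0, 19.0, 16.0], 0.73), ([217.0, 201.0, 21.0, 22.0], 0.7), ([266.0, 137.0, 20.0, 23.0], 0.51)]
large_weight 0.73 [246.4 148.7] [731.  34.   4.]
large_weight 0.72 [186.5 160.8] [694. 208.   4.]
large_weight 0.55 [245.  196.8] [590.  36.   4.]
    [([177.0, 149.0, 18.0, 24.0], 0.79), ([237.0, 186.0, 17.0, 11.0], 0.72), ([235.0, 139.0, 15.0, 16.0], 0.63)]
small_weight 0.48 [279.9 192. ] [605. -64.   4.]
    [([275.0, 185.0, 10.0, 12.0], 0.46)]
```

Run:
```python
import cv2
a=cv2.imread('pics/scene0.png')[60:330,40:400];cv2.imwrite('pics/a1.png',cv2.resize(a,None,fx=2.2,fy=2.2,interpolation=2)[:600,:800])
b=cv2.imread('pics/top0.png')[110:300,90:430];cv2.imwrite('pics/b1.png',cv2.resize(b,(780,436),interpolation=2))
```

```text
(no output)
```

View pics/a1.png

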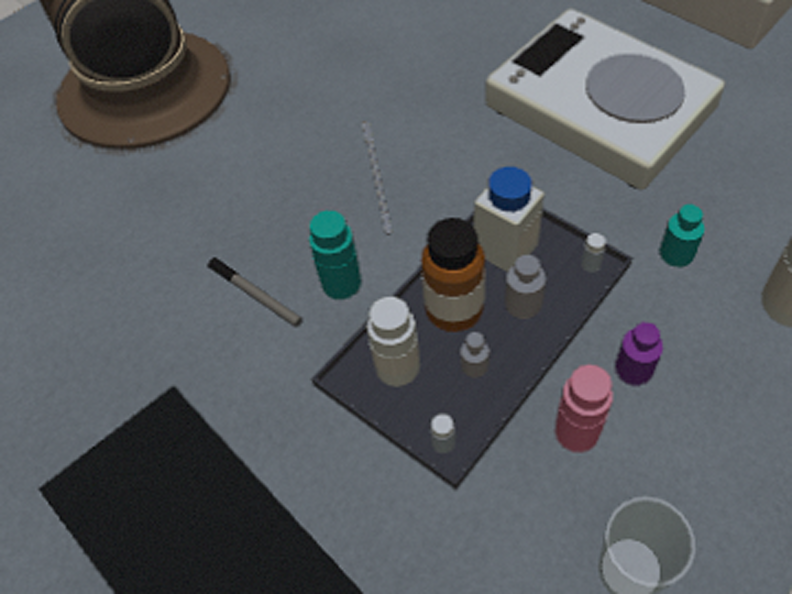

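View pics/b1.png

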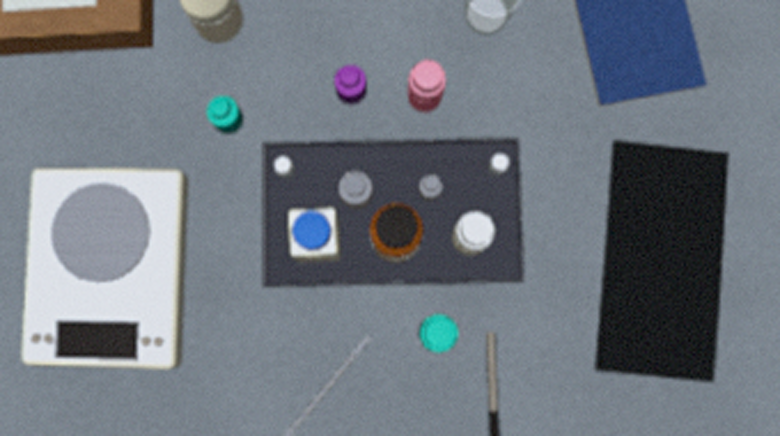

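The pictures show three slim-shaped objects: white in the tray (scene 218,215), pink (304,245) and turquoise (192,175). The white one in the tray fits. Weight-shaped objects are steel in the tray (278,190), the smaller steel one (256,220), purple (329,221) and turquoise (349,165). The larger steel one in the tray fits. I'll fit the poses next.

```bash
cat >> h.py <<'E'
from scipy.optimize import minimize
def ring(r,z,n=40):
    a=np.linspace(0,2*np.pi,n,endpoint=False); return [(r*np.cos(t),r*np.sin(t),z) for t in a]
def sq(h,z): return [(sx*h,sy*h,z) for sx in(1,-1) for sy in(1,-1)]
M=dict(amber_jar=[ring(31,0)+ring(31,90),ring(24,95)+ring(24,122)],
 square_bottle=[sq(27,0)+sq(27,90),ring(19,90)+ring(19,112)],
 slim_bottle=[ring(22,0)+ring(22,84),ring(17,84)+ring(17,104)],
 large_weight=[ring(20,0)+ring(20,50),ring(13,56)+ring(13,72)],
 small_weight=[ring(14,0)+ring(14,32),ring(9,38)+ring(9,54)])
def render(p,t,x,y,z,yaw,S=4):
    m=np.zeros((384*S,512*S),np.uint8);c,s=np.cos(yaw),np.sin(yaw)
    for part in M[t]:
        q=np.array([proj(p,(x+c*a-s*b,y+s*a+c*b,z+h)) for a,b,h in part])
        cv2.fillConvexPoly(m,cv2.convexHull((((q+.5)*S)*16).astype(np.int32)),255,shift=4)
    return cv2.resize(m,(512,384),interpolation=cv2.INTER_AREA)/255.
def fit(views,t,x0,z,yaw=0,fy=False):
    def cost(v):
        return sum(1-2*(R*m).sum()/(R.sum()+m.sum()) for p,m in views for R in [render(p,t,v[0],v[1],z,v[2]*.05 if fy else yaw)])
    v0=np.array([x0[0],x0[1],yaw/.05])
    if not fy: v0=v0[:2]
    sim=np.vstack([v0]+[v0+6*np.eye(len(v0))[i] for i in range(len(v0))])
    if fy: sim[3,2]=v0[2]+2
    r=minimize(cost,v0,method='Nelder-Mead',options=dict(initial_simplex=sim,xatol=.1,fatol=1e-4,maxiter=80))
    return r.x,r.fun
def mask(t,p,X,h):
    px=proj(p,(X[0],X[1],X[2]+h/2)); L=[r for r in optics.silhouettes(t,p) if r['pixels'][int(px[1])-2:int(px[1])+3,int(px[0])-2:int(px[0])+3].any()]
    return L[0]['pixels'].astype(float) if L else None
G=dict(amber_jar=(544,-17,122),square_bottle=(543,77,112),slim_bottle=(543,-107,104),large_weight=(594,37,72),small_weight=(606,-59,54))
E
cat > f.py <<'E'
from h import *
P=[snap('scene'),snap('top')]
for t,(x,y,h) in G.items():
    ms=[mask(t,p,(x,y,4),h) for p in P]
    for sel in ([0],[1],[0,1]):
        v=[(P[i],ms[i]) for i in sel if ms[i] is not None]
        if len(v)==len(sel): r,f=fit(v,t,(x,y),4,fy=t=='square_bottle'); print(t,sel,r.round(1),round(f/len(v),3))
p=P[1]
for n in('mat','tray'):
    L=optics.silhouettes(n,p)
    if L:
        m=L[0]['pixels'].astype(np.uint8); c,_=cv2.findContours(m,0,2); c=max(c,key=cv2.contourArea)
        b=cv2.boxPoints(cv2.minAreaRect(c)); print(n,b.round(1).tolist(),[atz(p,q,4 if n=='mat' else 15)[:2].round(1).tolist() for q in b])
L=optics.silhouettes('pan',p)
for r in L[:2]:
    m=r['pixels'].astype(np.uint8); c,_=cv2.findContours(m,0,2); e=cv2.fitEllipse(max(c,key=cv2.contourArea)); print('pan',e,atz(p,e[0],66))
L=optics.silhouettes('pan',P[0])
for r in L[:2]:
    m=r['pixels'].astype(np.uint8); c,_=cv2.findContours(m,0,2); e=cv2.fitEllipse(max(c,key=cv2.contourArea)); print('pan',e,atz(P[0],e[0],66))
E
python3 f.py
```

```text
amber_jar [1] [544.8 -13.2] 0.018
square_bottle [0] [539.3  85.    5.4] 0.061
square_bottle [1] [540.7  84.    1.8] 0.032
square_bottle [0, 1] [540.2  84.3   2.1] 0.055
slim_bottle [0] [ 545.  -103.3] 0.029
slim_bottle [1] [ 546.1 -104.8] 0.03
slim_bottle [0, 1] [ 546.2 -104.3] 0.033
large_weight [1] [600.   36.4] 0.1
small_weight [0] [604.8 -53.8] 0.061
mat [[348.79998779296875, 272.29998779296875], [356.5, 170.8000030517578], [408.79998779296875, 174.8000030517578], [401.1000061035156, 276.29998779296875]] [[379.0, -258.9], [669.6, -286.1], [660.2, -441.3], [367.7, -409.1]]
tray [[203.8000030517578, 170.10000610351562], [318.0, 168.0], [319.20001220703125, 233.0], [205.0, 235.10000610351562]] [[664.2, 154.8], [674.0, -172.4], [488.3, -174.3], [478.3, 145.8]]
pan ((133.21258544921875, 210.92340087890625), (41.9025993347168, 43.394134521484375), 44.65953826904297) [538.41019942 339.29516985  66.        ]
pan ((277.2513732910156, 191.0812530517578), (9.07528018951416, 10.167281150817871), 174.21054077148438) [597.66728187 -53.77967098  66.        ]
pan ((327.9001159667969, 99.45884704589844), (29.27448081970215, 46.11993408203125), 102.56086730957031) [541.5569835  335.99218024  66.        ]
```

```bash
python3 -m creep '[0,0,0.1,0,0,0.01, 0.1,-0.2,0.3,0,0,0.06, 0.2,-0.4,0.5,0,0,0.1, 0.3,-0.6,0.5,0,0,0.13, 0.4,-0.8,0.5,0,0,0.13, 0.5,-1,0.5,0,0,0.13, 0.5,-1,0.5,0,0,0.13]' 0 && python3 -c "
from h import *
print(telemetry.get_obs()['joints'])"
```

```text
time: 3.08
tool_pos: [284.7, 328.1, 329.4]
eef_rot: [-180.0, 0.1, 179.8]
wrist_force: [0.7, 0.4, 0.6]
width: 85.2
[49.10992119 -1.95263441 -2.35967658 89.5250623  -0.09742648 49.33435043]
```

```bash
python3 -m creep '[0.2,-0.25,0,0,0,0, 0.4,-0.5,0,0,0,0, 0.6,-0.75,0,0,0,0, 0.7,-1,0,0,0,0.01, 0.7,-1,0,0,0,0.01]' && python3 -m creep '[0.2,-0.25,0,0,0,0, 0.4,-0.5,0,0,0,0, 0.5,-0.75,0,0,0,0, 0.7,-1,0,0,0,0, 0.7,-1,0,0,0,0, 0.7,-1,0,0,0,0]'
python3 - <<'E'
from h import *
p=snap('wrist','w1.png'); print(p['fovy'],np.round(p['extrinsics'],2).tolist())
for t,(x,y,h) in G.items(): print(t,[(np.round(r['rect']).tolist(),round(r['p'],2)) for r in optics.recognise(t,p)[:3]],proj(p,(x,y,4+h)).round())
E
```

```text
time: 3.5
tool_pos: [391.0, 175.4, 329.3]
eef_rot: [-179.9, 0.1, -178.5]
wrist_force: [0.6, 0.1, -0.6]
width: 85.7
time: 4.0
tool_pos: [498.1, 22.5, 328.2]
eef_rot: [-179.9, 0.1, -178.7]
wrist_force: [-0.8, 0.8, -0.4]
width: 85.4
63.684002479129944 [[-0.02, 0.96, 0.28, 427.31], [1.0, 0.02, 0.0, 19.65], [-0.0, 0.28, -0.96, 448.93], [0.0, 0.0, 0.0, 1.0]]
amber_jar [([196.0, 156.0, 52.0, 69.0], 0.82)] [216. 209.]
square_bottle [] [300. 207.]
slim_bottle [([161.0, 78.0, 51.0, 37.0], 0.83), ([182.0, 275.0, 35.0, 58.0], 0.74), ([129.0, 165.0, 52.0, 53.0], 0.57)] [142. 201.]
large_weight [([252.0, 279.0, 25.0, 44.0], 0.97), ([248.0, 202.0, 26.0, 40.0], 0.78)] [262. 233.]
small_weight [([189.0, 211.0, 18.0, 23.0], 0.7), ([440.0, 150.0, 72.0, 86.0], 0.57)] [192. 234.]
```

View pics/w1.png

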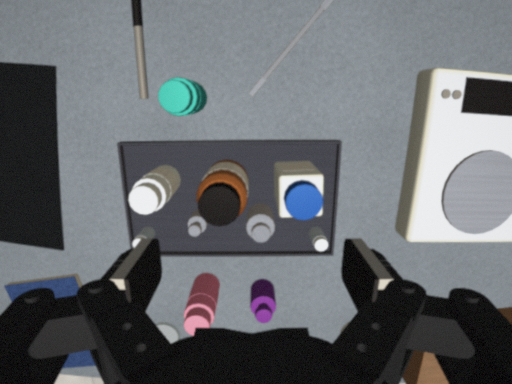

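The wrist picture shows white slim (150,190), amber (220,195), square (300,190), large weight (261,222) and small weight (197,226), with the tray square to the jaws. Next I'll refine with fits.

Run:
```python
from h import *
p=snap('wrist'); q=snap('top')
for t,(x,y,h) in G.items():
    L=[]
    for im in (p,q):
        m=mask(t,im,(x,y,4),h)
        if m is not None: r,f=fit([(im,m)],t,(x,y),4,fy=t=='square_bottle'); print(t,'wt'[im is q],r.round(2),round(f,3)); L.append((im,m))
    if len(L)==2: r,f=fit(L,t,(x,y),4,fy=t=='square_bottle'); print(t,'both',r.round(2),round(f,3))
# square bottle body colour edges + tray edges in wrist
for n,z in(('tray',15),('pan',66),('mat',4)):
  for r in optics.silhouettes(n,p)[:1]:
    m=r['pixels'].astype(np.uint8); c,_=cv2.findContours(m,0,2); c=max(c,key=cv2.contourArea)[:,0]
    W=np.array([atz(p,k,z)[:2] for k in c],np.float32); R=cv2.minAreaRect(cv2.convexHull(W)); print(n,R)
g=cv2.resize(cv2.imread('pics/w1.png')[130:270,110:350],(780,455),interpolation=2); cv2.imwrite('pics/w1c.png',g)
```

```text
amber_jar w [540.04 -14.48] 0.019
square_bottle w [538.7   80.19   2.8 ] 0.046
slim_bottle w [ 542.19 -107.01] 0.021
slim_bottle t [ 544.49 -104.05] 0.105
slim_bottle both [ 543.03 -106.87] 0.146
large_weight w [595.03  34.58] 0.042
small_weight w [602.1  -56.88] 0.179
tray ((572.1775512695312, -10.064224243164062), (181.81231689453125, 321.1854248046875), 1.612945556640625)
pan ((538.2173461914062, 332.5856018066406), (121.45638275146484, 112.63157653808594), 15.629082679748535)
mat ((519.093017578125, -327.1615295410156), (113.69979858398438, 290.1249694824219), 84.38085174560547)
```

View pics/w1c.png

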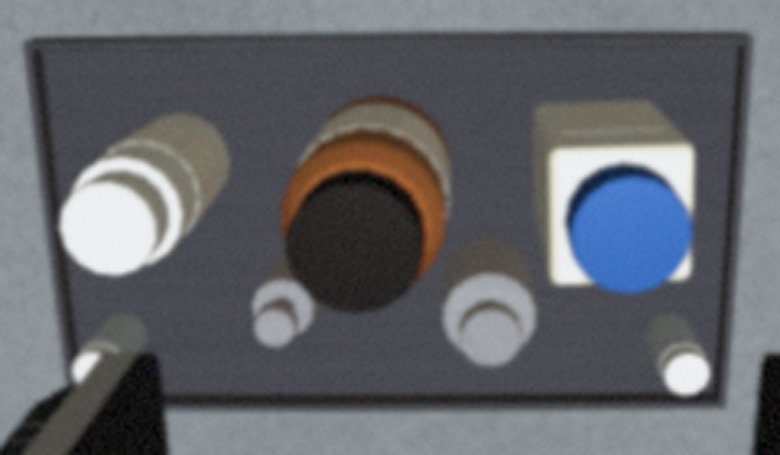

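```bash
python3 -m creep '[0.08,-0.22,0,0,0,0, 0.15,-0.43,0,0,0,0, 0.23,-0.65,-0.1,0,0,0, 0.3,-0.86,-0.3,0,0,0, 0.303,-0.86,-0.5,0,0,0, 0.303,-0.86,-0.7,0,0,0, 0.303,-0.86,-0.85,0,0,0, 0.303,-0.86,-1,0,0,0, 0.303,-0.86,-1,0,0,0, 0.303,-0.86,-1,0,0,0]'
python3 - <<'E'
from h import *
o=telemetry.get_obs(); print(o['time'])
p=snap('wrist','w2.png')
m=mask('slim_bottle',p,(543,-106,4),104)
if m is not None: print(fit([(p,m)],'slim_bottle',(543,-106),4), m.sum())
E
```

```text
time: 5.88
tool_pos: [540.7, -103.6, 178.6]
eef_rot: [-180.0, -0.0, -178.5]
wrist_force: [0.4, 0.2, 0.5]
width: 85.5
5.8833
(array([ 542.28519058, -106.12645721]), np.float64(0.01238410831273884)) 3851.0
```

View pics/w2.png

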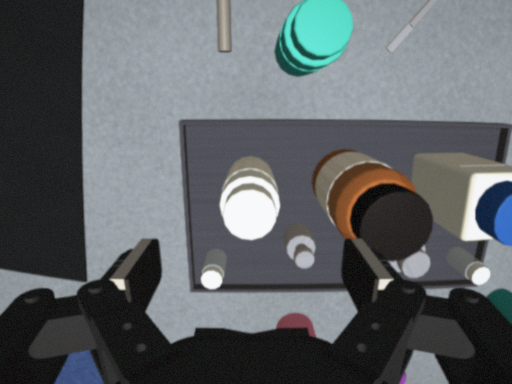

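White slim bottle is at (250,205), centred between the jaws, with clearance to the amber jar. I'll descend and grip.

```bash
python3 -m creep '[0.01,-0.017,-0.15,0,0,0, 0.01,-0.017,-0.3,0,0,0, 0.01,-0.017,-0.45,0,0,0, 0.01,-0.017,-0.58,0,0,0, 0.01,-0.017,-0.67,0,0,0, 0.01,-0.017,-0.71,0,0,0, 0.01,-0.017,-0.71,0,0,0, 0.01,-0.017,-0.71,0,0,0]' 0 && python3 -m creep '[0,0,0,0,0,0, 0,0,0,0,0,0, 0,0,0,0,0,0, 0,0,0,0,0,0, 0,0,0,0,0,0, 0,0,0,0,0,0, 0,0,0,0,0,0, 0,0,0,0,0,0]' 1 40
```

```text
time: 6.65
tool_pos: [552.7, -107.8, 89.5]
eef_rot: [-179.8, 1.7, -178.5]
wrist_force: [-11.3, -8.9, 65.2]
width: 85.5
time: 7.32
tool_pos: [554.4, -107.6, 91.5]
eef_rot: [-179.8, 1.9, -178.4]
wrist_force: [0.6, 2.5, 12.8]
width: 42.4
```

A 65 N contact came up while descending at TCP z=89, which I didn't expect. I'll look before doing anything else.

Run:
```python
from h import *
o=telemetry.get_obs(); print(o['joints'].round(1),o['wrist_force'].round(1),o['torque'].round(2))
a=snap('scene')['img']; w=snap('wrist')['img']
A=cv2.resize(a[100:320,150:380],(400,383)); B=cv2.resize(w,(400,300))
c=np.zeros((383,800,3),np.uint8); c[:,:400]=A; c[:300,400:]=B
cv2.imwrite('pics/c1.png',c[:,:,::-1])
```

```text
[-11.1  12.7 -16.2  59.1   0.2 -12.6] [ 0.6  2.5 12.8] [ 0.27 -0.    0.  ]
```

View pics/c1.png

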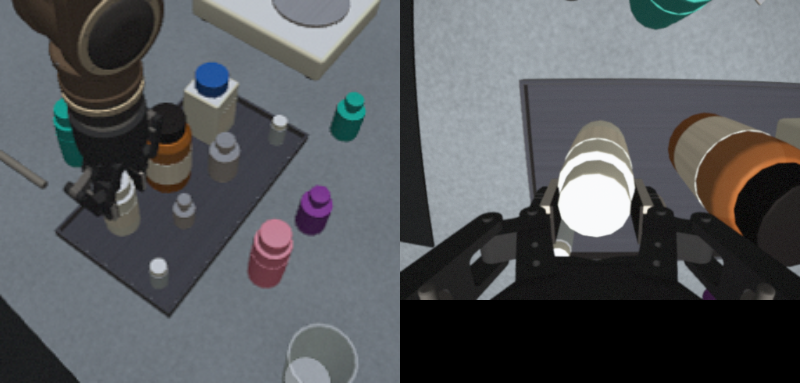

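The bottle is upright and between the pads, but the TCP was pushed 12 mm in x and sits too high. The wide-open finger linkage probably caught the amber cap. I'll release partly, rise, level the tool and re-approach with a narrower opening.

```bash
python3 -m creep '[0,0,0,0,0,0, 0,0,0,0,0,0, 0,0,0,0,0,0, 0,0,0,0,0,0, 0,0,0.1,0,0,0, 0,0,0.2,0,0,0, 0,0,0.4,0,0.005,0, -0.06,0.005,0.55,0,0.01,0, -0.075,0.01,0.58,0,0.0106,0, -0.075,0.01,0.58,0,0.0106,0]' 0.3
python3 - <<'E'
from h import *
p=snap('wrist','w3.png')
for t in('slim_bottle','amber_jar'):
    m=mask(t,p,(G[t][0],G[t][1],4),G[t][2])
    if m is not None: print(t,fit([(p,m)],t,G[t][:2],4), m.sum())
E
```

```text
time: 8.25
tool_pos: [543.8, -106.1, 179.8]
eef_rot: [-179.8, 0.2, -178.4]
wrist_force: [0.4, 0.5, -0.1]
width: 59.7
slim_bottle (array([ 542.07370377, -105.70648003]), np.float64(0.020228564571708962)) 3713.0
amber_jar (array([541.44886589, -15.67809582]), np.float64(0.011849193320749518)) 9149.0
```

View pics/w3.png

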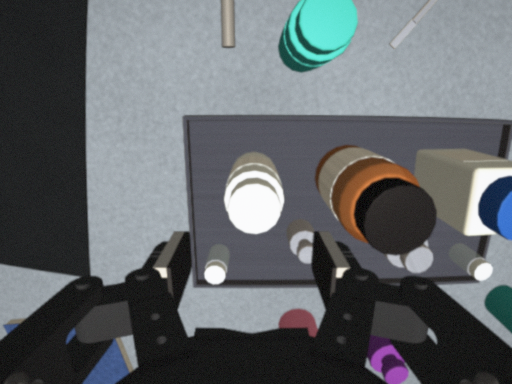

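Neither bottle has moved. I'll re-approach narrower, in stages, watching the force.

```bash
python3 -m creep '[-0.01,0,-0.15,0,0,0, -0.01,0,-0.3,0,0,0, -0.01,0,-0.42,0,0,0, -0.01,0,-0.5,0,0,0, -0.01,0,-0.52,0,0,0, -0.01,0,-0.52,0,0,0]' 0.3 && python3 -m creep '[0,0,-0.02,0,0,0, 0,0,-0.04,0,0,0, 0,0,-0.05,0,0,0, 0,0,-0.05,0,0,0]'
```

```text
time: 8.9
tool_pos: [539.7, -105.7, 96.6]
eef_rot: [-179.9, -0.3, -178.4]
wrist_force: [-0.8, 0.3, -0.3]
width: 59.9
time: 9.23
tool_pos: [539.8, -105.7, 89.2]
eef_rot: [-179.9, -0.3, -178.4]
wrist_force: [-0.4, -0.6, -0.1]
width: 59.7
```

```bash
python3 -m creep '[0.01,0,-0.03,0,0,0, 0.015,0,-0.05,0,0,0, 0.015,0,-0.06,0,0,0, 0.015,0,-0.06,0,0,0]' && python3 -m creep '[0,0,-0.03,0,0,0, 0,0,-0.05,0,0,0, 0,0,-0.05,0,0,0]'
```

```text
time: 9.57
tool_pos: [541.9, -105.6, 79.7]
eef_rot: [-179.9, -0.3, -178.4]
wrist_force: [-0.2, -0.4, -0.5]
width: 59.7
time: 9.82
tool_pos: [541.4, -105.6, 71.3]
eef_rot: [-180.0, -0.4, -178.4]
wrist_force: [0.1, -0.9, 0.5]
width: 59.6
```

```bash
python3 -m creep '[0,0,0,0,0,0, 0,0,0,0,0,0, 0,0,0,0,0,0, 0,0,0,0,0,0, 0,0,0,0,0,0, 0,0,0.05,0,0,0, 0,0,0.15,0,0,0, 0,0,0.3,0,0,0, 0,0,0.45,0,0,0, 0,0,0.55,0,0,0, 0,0,0.55,0,0,0]' 1 40 && python3 -m creep '[0.04,-0.08,0,0,0,0, 0.09,-0.21,0,0,0,0, 0.14,-0.35,0,0,0,0, 0.18,-0.5,0,0,0,0, 0.21,-0.65,0,0,0,0, 0.24,-0.84,0,0,0,0, 0.24,-0.84,0,0,0,0]' && python3 -m creep '[0.04,-0.14,0,0,0,0, 0.09,-0.28,0,0,0,0, 0.14,-0.42,0,0,0,0, 0.18,-0.56,0,0,0,0, 0.22,-0.7,0,0,0,0, 0.24,-0.82,-0.1,0,0,0, 0.24,-0.84,-0.2,0,0,0, 0.24,-0.84,-0.3,0,0,0, 0.24,-0.84,-0.4,0,0,0, 0.24,-0.84,-0.45,0,0,0, 0.24,-0.84,-0.45,0,0,0]'
```

```text
time: 10.73
tool_pos: [543.2, -105.9, 158.0]
eef_rot: [-179.9, -0.0, -178.4]
wrist_force: [1.0, -0.7, -1.5]
width: 43.1
time: 11.32
tool_pos: [579.5, -236.6, 156.1]
eef_rot: [-179.8, -0.1, -178.7]
wrist_force: [1.0, 0.2, -0.6]
width: 42.7
time: 12.23
tool_pos: [614.0, -362.0, 85.0]
eef_rot: [-180.0, -0.4, -178.7]
wrist_force: [-1.6, 0.4, -1.0]
width: 42.8
```

```bash
python3 -m creep '[0,0,-0.03,0,0,0, 0,0,-0.06,0,0,0, 0,0,-0.08,0,0,0, 0,0,-0.085,0,0,0, 0,0,-0.085,0,0,0]'
```

```text
time: 12.65
tool_pos: [614.1, -361.9, 72.5]
eef_rot: [-179.9, -0.4, -178.7]
wrist_force: [-0.2, -0.5, -1.2]
width: 43.1
```

```bash
python3 -m creep '[0,0,-0.005,0,0,0, 0,0,-0.01,0,0,0, 0,0,-0.012,0,0,0]' && python3 -m creep '[0,0,0,0,0,0, 0,0,0,0,0,0, 0,0,0,0,0,0, 0,0,0,0,0,0, 0,0,0.1,0,0,0, 0,0,0.2,0,0,0, 0,0,0.35,0,0,0, 0,0,0.55,0,0,0, 0,0,0.75,0,0,0, 0,0,0.8,0,0,0]' 0.3
```

```text
time: 12.9
tool_pos: [614.4, -362.0, 71.2]
eef_rot: [-179.9, -0.3, -178.7]
wrist_force: [-0.3, 0.6, 0.8]
width: 43.0
time: 13.73
tool_pos: [615.6, -362.8, 197.1]
eef_rot: [-179.7, 0.0, -178.7]
wrist_force: [0.8, -0.1, 0.6]
width: 59.7
```

```bash
python3 -m creep '[0,0.2,0,0,0,0, -0.05,0.4,0,0,0,0, -0.1,0.6,0,0,0,0, -0.15,0.8,0,0,0,0, -0.2,1,0,0,0,0, -0.2,1,0,0,0,0]' 0.11 && python3 -m creep '[0,0.2,0,0,0,0, -0.05,0.4,0,0,0,0, -0.1,0.6,0,0,0,0, -0.15,0.8,0,0,0,0, -0.2,1,0,0,0,0, -0.2,1,0,0,0,0]' && python3 -m creep '[0,0.15,0,0,0,0, -0.05,0.3,0,0,0,0, -0.08,0.33,-0.05,0,0,0, -0.09,0.33,-0.1,0,0,0, -0.09,0.33,-0.1,0,0,0]'
python3 - <<'E'
from h import *
p=snap('wrist','w4.png')
for t in('square_bottle','amber_jar'):
    m=mask(t,p,(G[t][0],G[t][1],4),G[t][2])
    if m is not None: print(t,fit([(p,m)],t,G[t][:2],4,fy=t[0]=='s'), m.sum())
p=snap('scene')
for t in ('slim_bottle',):
    m=mask(t,p,(614,-362,4),104)
    if m is not None: print(t,fit([(p,m)],t,(614,-362),4))
E
```

```text
time: 14.23
tool_pos: [584.3, -208.3, 197.6]
eef_rot: [-179.8, 0.0, -178.4]
wrist_force: [0.2, -0.4, 1.1]
width: 76.0
time: 14.73
tool_pos: [553.2, -54.7, 197.8]
eef_rot: [-179.9, -0.0, -178.2]
wrist_force: [2.0, 0.1, 0.5]
width: 76.2
time: 15.15
tool_pos: [538.9, -5.8, 180.8]
eef_rot: [-179.9, -0.2, -178.2]
wrist_force: [0.5, -0.2, -0.4]
width: 75.8
square_bottle (array([539.4000811 ,  82.1684022 ,   1.04786144]), np.float64(0.032574315058828796)) 8076.0
amber_jar (array([541.19918084, -14.89611566]), np.float64(0.009871429888824723)) 7576.0
slim_bottle (array([ 616.41908932, -360.9440937 ]), np.float64(0.032041338563227995))
```

```bash
python3 -m creep '[0.01,-0.03,0,0,0,0, 0.02,-0.06,0,0,0,0, 0.02,-0.06,-0.1,0,0,0, 0.02,-0.06,-0.2,0,0,0, 0.02,-0.06,-0.25,0,0,0, 0.02,-0.06,-0.25,0,0,0]' && python3 -m creep '[0,0,-0.08,0,0,0, 0,0,-0.16,0,0,0, 0,0,-0.22,0,0,0, 0,0,-0.22,0,0,0]'
```

```text
time: 15.9
tool_pos: [542.2, -15.6, 143.5]
eef_rot: [-179.9, -0.2, -178.3]
wrist_force: [-1.6, -0.4, 0.6]
width: 75.6
time: 16.23
tool_pos: [541.5, -15.7, 109.2]
eef_rot: [-179.9, -0.3, -178.3]
wrist_force: [-0.6, -0.7, -0.4]
width: 75.9
```

```bash
python3 -m creep '[0,0.004,-0.05,0,0,0, 0,0.004,-0.1,0,0,0, 0,0.004,-0.11,0,0,0, 0,0.004,-0.11,0,0,0]' && python3 -m creep '[0,0,-0.03,0,0,0, 0,0,-0.055,0,0,0, 0,0,-0.055,0,0,0]' && python3 -m creep '[0,0,0,0,0,0, 0,0,0,0,0,0, 0,0,0,0,0,0, 0,0,0,0,0,0, 0,0,0,0,0,0]' 1 60
```

```text
time: 16.57
tool_pos: [541.1, -15.1, 92.2]
eef_rot: [-179.9, -0.4, -178.3]
wrist_force: [-1.1, 0.0, 0.0]
width: 75.8
time: 16.82
tool_pos: [540.8, -15.1, 83.2]
eef_rot: [-179.9, -0.4, -178.3]
wrist_force: [-0.3, 0.3, 0.3]
width: 76.0
time: 17.23
tool_pos: [541.1, -14.8, 83.7]
eef_rot: [-179.9, -0.4, -178.3]
wrist_force: [-0.2, 2.0, 4.8]
width: 60.9
```

```bash
python3 -m creep '[0,0,0.03,0,0,0, 0,0,0.1,0,0,0, 0,0,0.25,0,0,0, 0,0,0.4,0,0,0, 0,-0.1,0.45,0,0,0, 0,-0.2,0.45,0,0,0, 0,-0.35,0.45,0,0,0, 0,-0.5,0.45,0,0,0, -0.02,-0.65,0.45,0,0,0, -0.04,-0.8,0.45,0,0,0, -0.05,-0.95,0.45,0,0,0, -0.05,-1,0.45,0,0,0]' && python3 -m creep '[0,-0.15,0,0,0,0, 0,-0.3,0,0,0,0, -0.02,-0.45,0,0,0,0, -0.04,-0.6,0,0,0,0, -0.05,-0.75,0,0,0,0, -0.05,-0.9,0,0,0,0, -0.05,-1,0,0,0,0, -0.05,-1,0,0,0,0]' && python3 -m creep '[0,-0.1,0,0,0,0, -0.03,-0.2,0,0,0,0, -0.05,-0.23,-0.1,0,0,0, -0.05,-0.23,-0.2,0,0,0, -0.05,-0.23,-0.3,0,0,0, -0.05,-0.23,-0.36,0,0,0, -0.05,-0.23,-0.36,0,0,0]'
```

```text
time: 18.23
tool_pos: [532.9, -167.5, 151.4]
eef_rot: [-179.8, -0.4, -178.4]
wrist_force: [0.1, 0.7, -4.0]
width: 60.9
time: 18.9
tool_pos: [525.2, -320.0, 151.1]
eef_rot: [-179.8, -0.5, -178.6]
wrist_force: [-0.1, -0.4, -4.1]
width: 60.4
time: 19.48
tool_pos: [516.4, -353.8, 94.6]
eef_rot: [-179.9, -0.7, -178.6]
wrist_force: [-0.3, 0.8, -4.0]
width: 60.8
```

```bash
python3 -m creep '[0,0,-0.02,0,0,0, 0,0,-0.04,0,0,0, 0,0,-0.06,0,0,0, 0,0,-0.068,0,0,0, 0,0,-0.072,0,0,0, 0,0,-0.074,0,0,0]'
```

```text
time: 19.98
tool_pos: [516.6, -353.8, 83.9]
eef_rot: [-179.9, -0.6, -178.6]
wrist_force: [1.1, 0.6, -1.4]
width: 60.7
```

```bash
python3 -m creep '[0,0,-0.003,0,0,0, 0,0,-0.003,0,0,0, 0,0,-0.003,0,0,0, 0,0,-0.003,0,0,0, 0,0,0.1,0,0,0, 0,0,0.25,0,0,0, 0,0,0.45,0,0,0, 0,0,0.6,0,0,0, 0,0.1,0.7,0,0,0, 0,0.1,0.7,0,0,0]' 0.11 && python3 -m creep '[0,0.2,0,0,0,0, 0.02,0.4,0,0,0,0, 0.03,0.6,0,0,0,0, 0.04,0.8,0,0,0,0, 0.05,1,0,0,0,0, 0.05,1,0,0,0,0]' && python3 -m creep '[0,0.2,0,0,0,0, 0.02,0.4,0,0,0,0, 0.03,0.6,0,0,0,0, 0.04,0.8,0,0,0,0, 0.05,1,0,0,0,0, 0.05,1,0,0,0,0]' && python3 -m creep '[0,0.2,0,0,0,0, 0.02,0.4,0,0,0,0, 0.03,0.6,0,0,0,0, 0.04,0.75,0,0,0,0, 0.05,0.75,0,0,0,0, 0.05,0.75,0,0,0,0]'
python3 - <<'E'
from h import *
p=snap('wrist','w5.png')
for t in('square_bottle','large_weight'):
    m=mask(t,p,(G[t][0],G[t][1],4),G[t][2])
    if m is not None: print(t,fit([(p,m)],t,G[t][:2],4,fy=t[0]=='s'), m.sum())
E
```

```text
time: 20.82
tool_pos: [518.0, -338.4, 193.5]
eef_rot: [-179.8, -0.3, -178.5]
wrist_force: [0.0, -0.3, 0.4]
width: 76.0
time: 21.32
tool_pos: [525.3, -184.4, 193.0]
eef_rot: [-179.9, -0.3, -178.3]
wrist_force: [0.5, -0.9, 0.9]
width: 76.2
time: 21.82
tool_pos: [532.8, -30.9, 192.3]
eef_rot: [-179.9, -0.4, -178.0]
wrist_force: [-0.5, 0.6, 0.5]
width: 76.0
time: 22.32
tool_pos: [540.6, 81.8, 191.6]
eef_rot: [-179.9, -0.4, -177.9]
wrist_force: [0.4, -0.1, 0.8]
width: 75.6
square_bottle (array([538.20553576,  81.05345022,   1.28182276]), np.float64(0.02784184794534772)) 6016.0
large_weight (array([595.43009949,  34.78172302]), np.float64(0.05736770317553397)) 1983.0
```

View pics/w5.png

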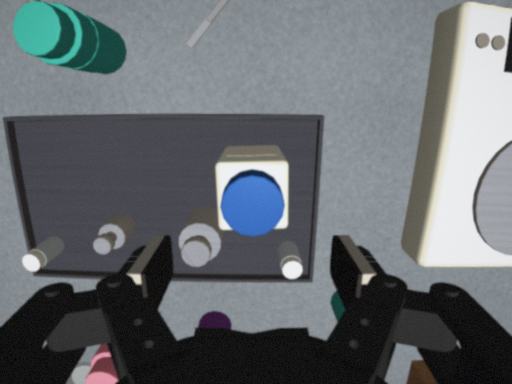

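```bash
python3 -m creep '[-0.005,0,-0.1,0,0,0, -0.005,0,-0.2,0,0,0, -0.005,0,-0.3,0,0,0, -0.005,0,-0.4,0,0,0, -0.005,0,-0.5,0,0,0, -0.005,0,-0.5,0,0,0]' && python3 -m creep '[0,0,-0.05,0,0,0, 0,0,-0.1,0,0,0, 0,0,-0.15,0,0,0, 0,0,-0.19,0,0,0, 0,0,-0.2,0,0,0]'
```

```text
time: 22.97
tool_pos: [537.9, 78.8, 114.1]
eef_rot: [-179.9, -0.6, -178.2]
wrist_force: [-0.6, -0.3, -0.3]
width: 76.2
time: 23.38
tool_pos: [537.5, 78.7, 83.1]
eef_rot: [-179.9, -0.7, -178.2]
wrist_force: [-0.4, -0.8, -0.2]
width: 76.0
```

```bash
python3 -m creep '[0.005,0.01,-0.01,0,0,0, 0.008,0.017,-0.025,0,0,0, 0.008,0.017,-0.025,0,0,0, 0.008,0.017,-0.025,0,0,0]' && python3 -m creep '[0,0,0,0,0,0, 0,0,0,0,0,0, 0,0,0,0,0,0, 0,0,0,0,0,0, 0,0,0,0,0,0, 0,0,0,0,0,0]' 1 50
```

```text
time: 23.72
tool_pos: [538.8, 81.4, 79.4]
eef_rot: [-179.9, -0.7, -178.2]
wrist_force: [-0.4, 0.4, -0.4]
width: 76.1
time: 24.22
tool_pos: [539.2, 81.7, 80.0]
eef_rot: [-179.9, -0.6, -178.2]
wrist_force: [0.1, 1.6, 5.8]
width: 53.5
```

```bash
python3 -m creep '[0,0,0.03,0,0,0, 0,0,0.1,0,0,0, 0,0,0.25,0,0,0, 0,0,0.4,0,0,0, -0.02,-0.1,0.45,0,0,0, -0.05,-0.2,0.45,0,0,0, -0.08,-0.35,0.45,0,0,0, -0.1,-0.5,0.45,0,0,0, -0.12,-0.65,0.45,0,0,0, -0.14,-0.8,0.45,0,0,0, -0.16,-0.95,0.45,0,0,0, -0.16,-1,0.45,0,0,0]' && python3 -m creep '[0,-0.15,0.1,0,0,0, 0,-0.3,0.2,0,0,0, -0.02,-0.45,0.2,0,0,0, -0.04,-0.6,0.2,0,0,0, -0.05,-0.75,0.2,0,0,0, -0.1,-0.9,0.2,0,0,0, -0.16,-1,0.2,0,0,0, -0.16,-1,0.2,0,0,0]'
```

```text
time: 25.22
tool_pos: [514.4, -70.8, 147.9]
eef_rot: [-179.8, -0.7, -178.3]
wrist_force: [0.0, 0.5, -2.2]
width: 53.3
time: 25.88
tool_pos: [489.1, -222.9, 177.9]
eef_rot: [-179.8, -0.8, -178.5]
wrist_force: [-0.7, -0.6, -2.4]
width: 53.5
```

```bash
python3 -m creep '[-0.07,-0.12,0,0,0,0, -0.14,-0.25,0,0,0,0, -0.22,-0.38,0,0,0,0, -0.3,-0.51,0,0,0,0, -0.38,-0.65,0,0,0,0, -0.43,-0.78,0,0,0,0, -0.43,-0.78,-0.12,0,0,0, -0.43,-0.78,-0.24,0,0,0, -0.43,-0.78,-0.36,0,0,0, -0.43,-0.78,-0.48,0,0,0, -0.43,-0.78,-0.55,0,0,0, -0.43,-0.78,-0.55,0,0,0]'
```

```text
time: 26.88
tool_pos: [423.7, -338.4, 93.1]
eef_rot: [-180.0, -1.0, -178.5]
wrist_force: [-0.8, -0.3, -2.3]
width: 53.5
```

```bash
python3 -m creep '[0,0,-0.02,0,-0.002,0, 0,0,-0.04,0,-0.002,0, 0,0,-0.06,0,-0.002,0, 0,0,-0.075,0,-0.002,0, 0,0,-0.082,0,-0.002,0, 0,0,-0.086,0,-0.002,0, 0,0,-0.09,0,-0.002,0]'
```

```text
time: 27.47
tool_pos: [423.9, -338.6, 80.1]
eef_rot: [-179.9, -0.6, -178.5]
wrist_force: [-1.5, 2.4, 4.3]
width: 53.1
```

```bash
python3 -m creep '[0,0,0,0,0,0, 0,0,0,0,0,0, 0,0,0,0,0,0, 0,0,0,0,0,0, 0,0,0.1,0,0,0, 0,0,0.25,0,0,0, 0,0,0.45,0,0,0, 0,0,0.6,0,0,0, 0,0.1,0.75,0,0,0, 0,0.1,0.75,0,0,0]' 0.2 && python3 -m creep '[0.06,0.2,0,0,0.001,0, 0.15,0.4,0,0,0.002,0, 0.25,0.6,0,0,0.002,0, 0.35,0.8,0,0,-0.003,0, 0.45,1,0,0,-0.003,0, 0.45,1,0,0,-0.003,0]' && python3 -m creep '[0.08,0.2,0,0,0,0, 0.16,0.4,0,0,0,0, 0.25,0.6,0,0,0,0, 0.35,0.8,0,0,0,0, 0.45,1,0,0,0,0, 0.45,1,0,0,0,0]' && python3 -m creep '[0.08,0.2,-0.1,0,0,0, 0.16,0.38,-0.3,0,0,0, 0.24,0.38,-0.4,0,0,0, 0.24,0.38,-0.4,0,0,0]'
python3 - <<'E'
from h import *
p=snap('wrist','w6.png')
for t in('large_weight',):
    m=mask(t,p,(G[t][0],G[t][1],4),G[t][2])
    if m is not None: print(t,fit([(p,m)],t,G[t][:2],4), m.sum())
q=snap('scene')
for t,x,y in (('slim_bottle',614,-362),('amber_jar',517,-354),('square_bottle',424,-338)):
    m=mask(t,q,(x,y,4),G[t][2])
    if m is not None: print(t,fit([(q,m)],t,(x,y),4,fy=t=='square_bottle'))
A=cv2.resize(p['img'],(400,300)); B=cv2.resize(q['img'],(400,300))
cv2.imwrite('pics/c2.png',np.hstack([A,B])[:,:,::-1])
E
```

```text
time: 28.3
tool_pos: [425.3, -323.5, 197.6]
eef_rot: [-179.7, -0.2, -178.5]
wrist_force: [-0.1, -0.2, -0.1]
width: 68.2
time: 28.8
tool_pos: [494.5, -169.4, 197.2]
eef_rot: [-179.8, 0.4, -178.2]
wrist_force: [-0.8, -0.7, -0.4]
width: 68.3
time: 29.3
tool_pos: [563.9, -15.4, 196.5]
eef_rot: [-179.9, 0.4, -177.9]
wrist_force: [-0.0, -0.8, -0.7]
width: 68.3
time: 29.63
tool_pos: [599.3, 42.2, 131.8]
eef_rot: [-179.9, 0.1, -177.8]
wrist_force: [-1.0, 0.1, -0.4]
width: 68.2
large_weight (array([594.97591567,  34.59395838]), np.float64(0.036863488887161955)) 3111.0
slim_bottle (array([ 616.49086952, -360.36936569]), np.float64(0.024903763364054532))
amber_jar (array([ 519.53399658, -351.55407715]), np.float64(0.016219959802118766))
square_bottle (array([ 421.8352356 , -336.82118741,    2.07497648]), np.float64(0.08011890867117633))
```

View pics/c2.png

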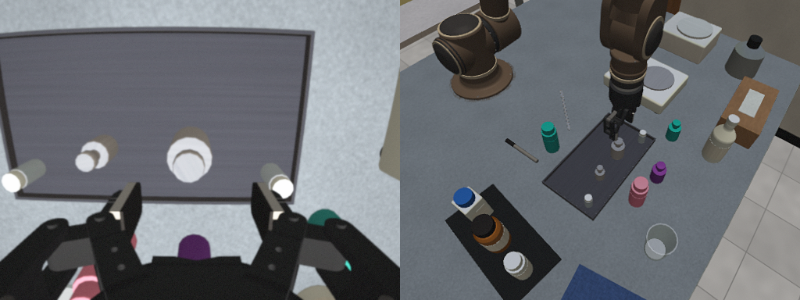

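```bash
python3 -m creep '[-0.015,-0.025,0,0,0,0, -0.025,-0.05,-0.05,0,0,0, -0.025,-0.05,-0.15,0,0,0, -0.025,-0.05,-0.25,0,0,0, -0.025,-0.05,-0.3,0,0,0, -0.025,-0.05,-0.3,0,0,0]' 0.25 && python3 -m creep '[0,0,-0.08,0,0,0, 0,0,-0.16,0,0,0, 0,0,-0.22,0,0,0, 0,0,-0.24,0,0,0]'
```

```text
time: 30.43
tool_pos: [594.9, 32.6, 91.2]
eef_rot: [-179.9, 0.3, -178.0]
wrist_force: [-0.1, 0.7, -0.7]
width: 63.8
time: 30.77
tool_pos: [594.0, 32.5, 53.6]
eef_rot: [-179.9, 0.2, -178.0]
wrist_force: [-0.6, -0.8, -0.5]
width: 64.2
```

```bash
python3 -m creep '[0.005,0.013,-0.04,0,0,0, 0.005,0.013,-0.08,0,0,0, 0.005,0.013,-0.09,0,0,0, 0.005,0.013,-0.09,0,0,0]' && python3 -m creep '[0,0,0,0,0,0, 0,0,0,0,0,0, 0,0,0,0,0,0, 0,0,0,0,0,0, 0,0,0,0,0,0, 0,0,0,0,0,0, 0,0,0,0,0,0]' 1 60 && python3 -m creep '[0,0,0.03,0,0,0, 0,0,0.1,0,0,0, 0,0,0.25,0,0,0, 0,0,0.4,0,0,0, 0,0,0.55,0,0,0, 0,0,0.7,0,0,0, 0,0,0.85,0,0,0, 0,0,0.85,0,0,0]'
python3 - <<'E'
from h import *
# refine pan
for n in('top','scene','wrist'):
  p=snap(n)
  for r in optics.silhouettes('pan',p)[:2]:
    m=r['pixels'].astype(np.uint8); c,_=cv2.findContours(m,0,2); c=max(c,key=cv2.contourArea)[:,0]
    W=np.array([atz(p,k,66)[:2] for k in c],np.float32); print(n,round(r['p'],2),r['rect'],cv2.fitEllipse(W))
E
```

```text
time: 31.1
tool_pos: [594.6, 34.5, 39.6]
eef_rot: [-179.9, 0.2, -178.0]
wrist_force: [-0.7, -0.3, -0.2]
width: 63.9
time: 31.68
tool_pos: [595.0, 34.9, 40.3]
eef_rot: [-179.9, 0.2, -178.0]
wrist_force: [-0.3, 1.5, 4.9]
width: 38.8
time: 32.35
tool_pos: [596.7, 34.6, 172.7]
eef_rot: [-179.9, 0.6, -178.0]
wrist_force: [1.2, 0.8, -3.7]
width: 38.4
top 0.56 [113.7, 186.2, 40.3, 46.3] ((537.619140625, 339.2162780761719), (117.74166870117188, 121.87451171875), 178.6612091064453)
scene 0.68 [131.0, 321.6, 41.8, 34.3] ((618.801025390625, -360.2005920410156), (44.19678497314453, 73.53214263916016), 93.31031036376953)
scene 0.62 [307.8, 83.9, 43.0, 34.5] ((541.6567993164062, 337.8589172363281), (109.80528259277344, 121.8010025024414), 46.04048156738281)
```

```bash
python3 -m creep '[0,0.1,0,0,0,0, 0,0.25,0,0,0,0, -0.05,0.4,0,0,0,0, -0.08,0.55,0,0,0,0, -0.1,0.7,0,0,0,0, -0.13,0.85,0,0,0,0, -0.19,1,0,0,0,0, -0.19,1,0,0,0,0]' && python3 -m creep '[0,0.1,0,0,0,0, -0.05,0.25,0,0,0,0, -0.08,0.4,0,0,0,0, -0.1,0.5,0,0,0,0, -0.12,0.6,0,0,0,0, -0.14,0.7,0,0,0,0, -0.14,0.7,0,0,0,0, -0.14,0.7,0,0,0,0]'
python3 - <<'E'
from h import *
p=snap('wrist','w7.png'); print(telemetry.get_obs()['tool_pos'])
for r in optics.silhouettes('pan',p)[:2]:
    m=r['pixels'].astype(np.uint8); c,_=cv2.findContours(m,0,2); c=max(c,key=cv2.contourArea)[:,0]
    W=np.array([atz(p,k,66)[:2] for k in c],np.float32); print(round(r['p'],2),r['rect'],cv2.fitEllipse(W),cv2.minEnclosingCircle(W))
m=mask('large_weight',p,(540,290,110),72); o=telemetry.get_obs()['tool_pos']
if m is not None: print(fit([(p,m)],'large_weight',o[:2],o[2]-36))
E
```

```text
time: 33.32
tool_pos: [563.5, 188.0, 164.0]
eef_rot: [-180.0, -0.2, -177.8]
wrist_force: [-0.1, -0.1, -5.2]
width: 38.7
time: 33.98
tool_pos: [542.4, 293.7, 163.7]
eef_rot: [-180.0, -0.2, -177.7]
wrist_force: [1.2, 0.0, -5.4]
width: 38.8
[542.45826126 293.05051061 163.77533427]
0.82 [234.9, 110.4, 161.6, 155.9] ((529.3394165039062, 344.1373596191406), (95.42729187011719, 124.11358642578125), 147.09518432617188) ((536.987060546875, 339.33599853515625), 60.18791580200195)
(array([542.25216766, 292.16951796]), np.float64(0.08833778695109573))
```

View pics/w7.png

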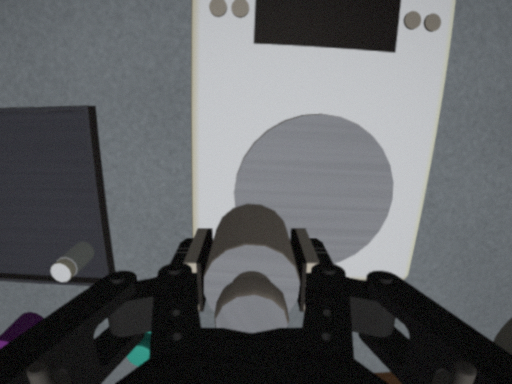

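The held steel weight is at (250,250) and the pan ellipse spans columns 235–393, rows 113–267. Its centre, (538,339), agrees with the top view.

```bash
python3 -m creep '[0,0.1,0,0,0,0, -0.02,0.2,0,0,0,0, -0.025,0.28,0,0,0,0, -0.025,0.31,0,0,0,0, -0.025,0.31,-0.07,0,0,0, -0.025,0.31,-0.15,0,0,0, -0.025,0.31,-0.23,0,0,0, -0.025,0.31,-0.3,0,0,0, -0.025,0.31,-0.32,0,0,0, -0.025,0.31,-0.32,0,0,0]'
```

```text
time: 34.97
tool_pos: [538.1, 338.2, 114.2]
eef_rot: [-179.9, -0.3, -177.8]
wrist_force: [0.3, -0.5, -5.2]
width: 38.6
```

```bash
python3 -m creep '[0,0.005,-0.015,0,0,0, 0,0.005,-0.03,0,0,0, 0,0.005,-0.045,0,0,0, 0,0.005,-0.055,0,0,0, 0,0.005,-0.06,0,0,0, 0,0.005,-0.063,0,0,0, 0,0.005,-0.066,0,0,0]' && python3 -m creep '[0,0,-0.004,0,0,0, 0,0,-0.008,0,0,0, 0,0,-0.01,0,0,0]'
```

```text
time: 35.55
tool_pos: [538.2, 339.0, 104.4]
eef_rot: [-179.9, -0.3, -177.8]
wrist_force: [0.4, -0.3, -4.9]
width: 38.8
time: 35.8
tool_pos: [538.2, 339.1, 102.9]
eef_rot: [-179.9, -0.3, -177.8]
wrist_force: [-0.5, 0.7, -6.1]
width: 38.4
```

```bash
python3 -m creep '[0,0,-0.005,0,0,0, 0,0,-0.01,0,0,0, 0,0,-0.013,0,0,0]' && python3 -m creep '[0,0,-0.003,0,0,0, 0,0,-0.006,0,0,0, 0,0,-0.006,0,0,0]'
```

```text
time: 36.05
tool_pos: [538.3, 339.1, 101.1]
eef_rot: [-179.9, -0.3, -177.8]
wrist_force: [-1.1, -0.5, -2.7]
width: 38.6
time: 36.3
tool_pos: [538.3, 339.1, 100.5]
eef_rot: [-179.9, -0.3, -177.8]
wrist_force: [-2.6, -0.7, -1.3]
width: 38.5
```

```bash
python3 -m creep '[0,0,-0.004,0,0,0, 0,0,-0.004,0,0,0]' && python3 -m creep '[0,0,0,0,0,0, 0,0,0,0,0,0, 0,0,0,0,0,0, 0,0,0,0,0,0, 0,0,0,0,0,0]' 0.3 && python3 -m creep '[0,0,0.1,0,0,0, 0,0,0.25,0,0,0, 0,0,0.4,0,0,0, 0,0,0.55,0,0,0, 0,0,0.65,0,0,0, 0,0,0.65,0,0,0]' && python3 -m creep '[0,-0.2,0,0,0,0, -0.05,-0.4,0,0,0,0, -0.1,-0.6,0,0,0,0, -0.15,-0.8,0,0,0,0, -0.2,-1,0,0,0,0, -0.2,-1,0,0,0,0]'
python3 - <<'E'
from h import *
p=snap('top','t3.png');q=snap('scene')
for im in(p,q):
    m=mask('large_weight',im,(538,339,64),72)
    if m is not None: print(fit([(im,m)],'large_weight',(538,339),64))
A=cv2.resize(p['img'][150:270,80:240],(400,300)); B=cv2.resize(q['img'][60:180,260:420],(400,300))
cv2.imwrite('pics/c3.png',np.hstack([A,B])[:,:,::-1])
E
```

```text
time: 36.47
tool_pos: [538.3, 339.1, 100.2]
eef_rot: [-179.9, -0.2, -177.8]
wrist_force: [-1.8, -1.5, -0.6]
width: 38.5
time: 36.88
tool_pos: [538.5, 339.2, 100.4]
eef_rot: [-179.9, -0.2, -177.8]
wrist_force: [-0.4, -0.3, -0.1]
width: 60.0
time: 37.38
tool_pos: [539.8, 340.0, 202.0]
eef_rot: [179.9, 0.1, -177.8]
wrist_force: [-0.6, -0.7, -0.2]
width: 60.1
time: 37.88
tool_pos: [508.0, 185.9, 201.3]
eef_rot: [-180.0, -0.0, -178.0]
wrist_force: [0.5, 0.2, -0.2]
width: 60.1
(array([540.71582031, 338.09326172]), np.float64(0.06620236325221052))
```

View pics/c3.png

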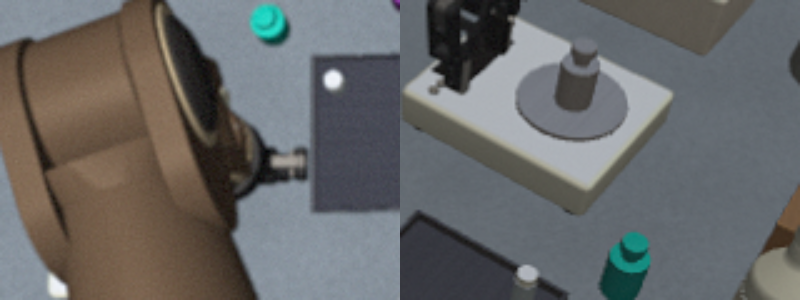

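The weight stands upright in the middle of the pan. Now I'll return the square bottle.

```bash
python3 -m creep '[-0.03,-0.2,0,0,0,0, -0.06,-0.4,0,0,0,0, -0.1,-0.6,0,0,0,0, -0.13,-0.8,0,0,0,0, -0.15,-1,0,0,0,0, -0.15,-1,0,0,0,0]' 0.2 && python3 -m creep '[-0.03,-0.2,0,0,0,0, -0.06,-0.4,0,0,0,0, -0.1,-0.6,0,0,0,0, -0.13,-0.8,0,0,0,0, -0.15,-1,0,0,0,0, -0.15,-1,0,0,0,0]' && python3 -m creep '[-0.03,-0.2,0,0,0,0, -0.06,-0.4,0,0,0,0, -0.1,-0.6,0,0,0,0, -0.13,-0.8,0,0,0,0, -0.18,-1,0,0,0,0, -0.18,-1,0,0,0,0]' && python3 -m creep '[-0.03,-0.2,0,0,0,0, -0.06,-0.4,0,0,0,0, -0.07,-0.43,0,0,0,0, -0.07,-0.43,0,0,0,0]'
```

```text
time: 38.58
tool_pos: [487.3, 37.7, 201.2]
eef_rot: [180.0, 0.0, -178.0]
wrist_force: [0.8, 0.5, -0.0]
width: 68.4
time: 39.08
tool_pos: [465.2, -115.1, 200.8]
eef_rot: [-180.0, 0.0, -178.1]
wrist_force: [-0.1, 0.1, 0.9]
width: 68.8
time: 39.58
tool_pos: [438.6, -268.3, 200.1]
eef_rot: [-179.9, 0.0, -178.3]
wrist_force: [-0.1, -0.2, -0.2]
width: 68.7
time: 39.92
tool_pos: [428.8, -333.2, 199.2]
eef_rot: [-179.9, -0.0, -178.3]
wrist_force: [0.1, 0.6, -0.1]
width: 68.5
```

```bash
python3 -m creep '[-0.02,-0.02,0,0,0,0, -0.03,-0.03,-0.1,0,0,0, -0.03,-0.03,-0.22,0,0,0, -0.03,-0.03,-0.34,0,0,0, -0.03,-0.03,-0.46,0,0,0, -0.03,-0.03,-0.56,0,0,0, -0.03,-0.03,-0.58,0,0,0, -0.03,-0.03,-0.58,0,0,0]'
```

```text
time: 40.58
tool_pos: [424.2, -336.0, 111.3]
eef_rot: [180.0, -0.1, -178.2]
wrist_force: [0.4, -0.8, 0.5]
width: 68.2
```

```bash
python3 -m creep '[0,-0.01,-0.08,0,0,0, 0.003,-0.017,-0.16,0,0,0, 0.003,-0.017,-0.2,0,0,0, 0.003,-0.017,-0.205,0,0,0, 0.003,-0.017,-0.205,0,0,0]' && python3 -m creep '[0,0,0,0,0,0, 0,0,0,0,0,0, 0,0,0,0,0,0, 0,0,0,0,0,0, 0,0,0,0,0,0, 0,0,0,0,0,0]' 1 50
```

```text
time: 41.0
tool_pos: [424.7, -338.4, 80.6]
eef_rot: [179.9, -0.1, -178.2]
wrist_force: [-0.1, 0.5, -0.0]
width: 68.6
time: 41.5
tool_pos: [425.2, -338.6, 81.6]
eef_rot: [180.0, -0.1, -178.2]
wrist_force: [-0.4, 2.4, 5.8]
width: 53.7
```

```bash
python3 -m creep '[0,0,0.03,0,0,0, 0,0,0.1,0,0,0, 0,0,0.25,0,0,0, 0,0,0.4,0,0,0, 0,0.1,0.55,0,0,0, 0,0.2,0.6,0,0,0, 0,0.35,0.6,0,0,0, 0.03,0.5,0.6,0,0,0, 0.1,0.65,0.6,0,0,0, 0.2,0.8,0.6,0,0,0, 0.3,0.95,0.6,0,0,0, 0.35,1,0.6,0,0,0]' && python3 -m creep '[0.08,0.15,0,0,0,0, 0.14,0.3,0,0,0,0, 0.2,0.45,0,0,0,0, 0.25,0.6,0,0,0,0, 0.3,0.75,0,0,0,0, 0.33,0.9,0,0,0,0, 0.35,1,0,0,0,0, 0.35,1,0,0,0,0]' && python3 -m creep '[0,0.15,0,0,0,0, 0.02,0.3,0,0,0,0, 0.03,0.45,0,0,0,0, 0.05,0.6,-0.05,0,0,0, 0.06,0.75,-0.1,0,0,0, 0.07,0.8,-0.2,0,0,0, 0.07,0.8,-0.3,0,0,0, 0.07,0.8,-0.4,0,0,0, 0.07,0.8,-0.4,0,0,0]'
```

```text
time: 42.5
tool_pos: [478.3, -185.6, 171.3]
eef_rot: [179.9, -0.1, -178.1]
wrist_force: [-0.4, -0.6, -2.0]
width: 53.4
time: 43.17
tool_pos: [530.8, -33.1, 170.8]
eef_rot: [179.9, -0.1, -177.9]
wrist_force: [-0.2, -0.3, -1.9]
width: 53.6
time: 43.92
tool_pos: [539.1, 86.2, 107.5]
eef_rot: [179.9, -0.4, -177.9]
wrist_force: [-1.2, -0.9, -2.4]
width: 53.5
```

```bash
python3 -m creep '[0.007,-0.02,0,0,0,-0.002, 0.01,-0.03,-0.05,0,0,-0.002, 0.01,-0.03,-0.1,0,0,-0.002, 0.01,-0.03,-0.14,0,0,-0.002, 0.01,-0.03,-0.14,0,0,-0.002, 0.01,-0.03,-0.14,0,0,-0.002]'
```

```text
time: 44.42
tool_pos: [540.4, 81.5, 86.2]
eef_rot: [180.0, -0.5, -178.2]
wrist_force: [0.4, 0.0, -1.7]
width: 53.7
```

```bash
python3 -m creep '[0,0,-0.01,0,0,0, 0,0,-0.02,0,0,0, 0,0,-0.027,0,0,0, 0,0,-0.032,0,0,0, 0,0,-0.036,0,0,0]'
```

```text
time: 44.83
tool_pos: [540.5, 81.6, 81.6]
eef_rot: [179.9, -0.4, -178.2]
wrist_force: [-3.3, 0.5, 8.1]
width: 53.3
```

```bash
python3 -m creep '[0,0,0,0,0,0, 0,0,0,0,0,0, 0,0,0,0,0,0, 0,0,0,0,0,0, 0,0,0.1,0,0,0, 0,0,0.25,0,0,0, 0,0,0.45,0,0,0, 0,0,0.6,0,0,0, 0,0,0.73,0,0,0, 0,0,0.73,0,0,0]' 0.11
python3 - <<'E'
from h import *
p=snap('wrist','w8.png')
for t in('square_bottle',):
    m=mask(t,p,(G[t][0],G[t][1],4),G[t][2])
    if m is not None: print(t,fit([(p,m)],t,G[t][:2],4,fy=t[0]=='s'), m.sum())
E
python3 -m creep '[0,-0.2,0,0,0,0, -0.02,-0.4,0,0,0,0, -0.03,-0.6,0,0,0,0, -0.04,-0.8,0,0,0,0, -0.05,-1,0,0,0,0, -0.05,-1,0,0,0,0]' && python3 -m creep '[0,-0.2,0,0,0,0, -0.02,-0.4,0,0,0,0, -0.03,-0.6,0,0,0,0, -0.04,-0.8,0,0,0,0, -0.05,-1,0,0,0,0, -0.05,-1,0,0,0,0]' && python3 -m creep '[0,-0.2,0,0,0,0, -0.02,-0.4,0,0,0,0, -0.03,-0.6,0,0,0,0, -0.04,-0.75,0,0,0,0, -0.05,-0.85,0,0,0,0, -0.05,-0.86,0,0,0,0, -0.05,-0.86,0,0,0,0]'
```

```text
time: 45.67
tool_pos: [542.4, 81.9, 195.6]
eef_rot: [179.9, -0.0, -178.2]
wrist_force: [0.8, -0.4, 0.5]
width: 75.8
square_bottle (array([538.87300589,  81.18833903,   0.81301005]), np.float64(0.027724174231009147)) 5830.0
time: 46.27
tool_pos: [532.4, -72.2, 189.8]
eef_rot: [-180.0, -0.5, -178.5]
wrist_force: [-0.8, 0.7, 0.0]
width: 76.5
time: 46.77
tool_pos: [524.1, -225.8, 187.8]
eef_rot: [-180.0, -0.6, -178.7]
wrist_force: [-0.6, 0.1, 0.1]
width: 76.2
time: 47.35
tool_pos: [516.4, -354.5, 186.7]
eef_rot: [180.0, -0.7, -178.8]
wrist_force: [0.2, 0.7, -0.0]
width: 76.0
```

```bash
python3 -m creep '[0,0,-0.1,0,0,0, 0,0,-0.2,0,0,0, 0,0,-0.3,0,0,0, 0,0,-0.4,0,0,0, 0,0,-0.48,0,0,0, 0,0,-0.5,0,0,0, 0,0,-0.5,0,0,0]'
```

```text
time: 47.93
tool_pos: [516.1, -353.1, 110.7]
eef_rot: [179.9, -0.8, -178.7]
wrist_force: [0.0, 0.7, 0.3]
width: 76.0
```

```bash
python3 -m creep '[0.003,-0.004,-0.06,0,0,0, 0.005,-0.004,-0.12,0,0,0, 0.005,-0.004,-0.17,0,0,0, 0.005,-0.004,-0.18,0,0,0, 0.005,-0.004,-0.18,0,0,0]' && python3 -m creep '[0,0,0,0,0,0, 0,0,0,0,0,0, 0,0,0,0,0,0, 0,0,0,0,0,0, 0,0,0,0,0,0, 0,0,0,0,0,0]' 1 60 && python3 -m creep '[0,0,0.03,0,0,0, 0,0,0.1,0,0,0, 0,0,0.25,0,0,0, 0,0,0.4,0,0,0, 0,0.1,0.45,0,0,0, 0,0.2,0.45,0,0,0, 0,0.35,0.45,0,0,0, 0.02,0.5,0.45,0,0,0, 0.04,0.65,0.45,0,0,0, 0.05,0.8,0.45,0,0,0, 0.07,0.95,0.45,0,0,0, 0.07,1,0.45,0,0,0]'
```

```text
time: 48.35
tool_pos: [516.4, -353.5, 82.7]
eef_rot: [179.8, -0.8, -178.7]
wrist_force: [0.1, -0.3, 0.6]
width: 76.0
time: 48.85
tool_pos: [516.7, -353.6, 83.4]
eef_rot: [179.8, -0.8, -178.7]
wrist_force: [-1.2, 2.2, 4.5]
width: 60.2
time: 49.85
tool_pos: [526.3, -199.5, 149.5]
eef_rot: [179.7, -0.9, -178.5]
wrist_force: [-0.2, 0.0, -3.6]
width: 61.0
```

```bash
python3 -m creep '[0,0.15,0,0,0,0, 0.02,0.3,0,0,0,0, 0.03,0.45,0,0,0,0, 0.05,0.6,0,0,0,0, 0.06,0.75,0,0,0,0, 0.07,0.9,0,0,0,0, 0.07,1,0,0,0,0, 0.07,1,0,0,0,0]' && python3 -m creep '[0,0.1,0,0,0,0, 0.02,0.2,0,0,0,0, 0.02,0.2,-0.1,0,-0.002,0, 0.02,0.2,-0.2,0,-0.002,0, 0.02,0.2,-0.3,0,-0.002,0, 0.02,0.2,-0.35,0,-0.002,0, 0.02,0.2,-0.35,0,-0.002,0]'
```

```text
time: 50.52
tool_pos: [535.7, -46.5, 148.5]
eef_rot: [179.6, -1.0, -178.3]
wrist_force: [-0.0, -0.4, -3.3]
width: 60.8
time: 51.1
tool_pos: [536.8, -16.7, 93.5]
eef_rot: [179.6, -0.9, -178.3]
wrist_force: [-0.5, 0.4, -3.4]
width: 60.3
```

```bash
python3 -m creep '[0.015,0.008,0,0,-0.002,0, 0.03,0.013,-0.01,0,-0.002,0, 0.03,0.013,-0.03,0,-0.002,0, 0.03,0.013,-0.045,0,-0.002,0, 0.03,0.013,-0.045,0,-0.002,0]'
```

```text
time: 51.52
tool_pos: [541.3, -14.8, 86.6]
eef_rot: [179.7, -0.6, -178.3]
wrist_force: [0.2, 0.7, -4.4]
width: 60.7
```

```bash
python3 -m creep '[0,0,-0.01,0,0,0, 0,0,-0.016,0,0,0, 0,0,-0.02,0,0,0, 0,0,-0.022,0,0,0]'
```

```text
time: 51.85
tool_pos: [541.5, -14.8, 83.5]
eef_rot: [179.7, -0.6, -178.3]
wrist_force: [0.1, 0.1, -1.4]
width: 60.8
```

```bash
python3 -m creep '[0,0,-0.004,0,0,0, 0,0,-0.004,0,0,0]' && python3 -m creep '[0,0,0,0,0,0, 0,0,0,0,0,0, 0,0,0,0,0,0, 0,0,0,0,0,0, 0,0,0.1,0,0,0, 0,0,0.25,0,0,0, 0,0,0.45,0,0,0, 0,0,0.6,0,0,0, 0,0,0.73,0,0.003,0, 0,0,0.73,0,0.003,0]' 0.11
python3 - <<'E'
from h import *
p=snap('wrist','w9.png')
for t in('square_bottle','amber_jar'):
    m=mask(t,p,(G[t][0],G[t][1],4),G[t][2])
    if m is not None: print(t,fit([(p,m)],t,G[t][:2],4,fy=t[0]=='s'), m.sum())
E
python3 -m creep '[0.05,-0.2,0,0,-0.003,0, 0.1,-0.4,0,0,-0.003,0, 0.15,-0.6,0,0,-0.003,0, 0.2,-0.8,0,0,-0.003,0, 0.2,-1,0,0,-0.003,0, 0.2,-1,0,0,-0.003,0]' 0.3 && python3 -m creep '[0.05,-0.2,0,0,0,0, 0.1,-0.4,0,0,0,0, 0.15,-0.6,0,0,0,0, 0.2,-0.8,0,0,0,0, 0.2,-1,0,0,0,0, 0.2,-1,0,0,0,0]' && python3 -m creep '[0.05,-0.15,0,0,0,0, 0.08,-0.25,0,0,0,0, 0.08,-0.27,0,0,0,0, 0.08,-0.27,0,0,0,0]'
```

```text
time: 52.02
tool_pos: [541.6, -14.8, 83.5]
eef_rot: [179.7, -0.5, -178.3]
wrist_force: [-1.7, 0.2, 1.6]
width: 60.7
time: 52.85
tool_pos: [543.6, -14.9, 197.4]
eef_rot: [179.7, -0.7, -178.3]
wrist_force: [0.6, -0.6, 0.0]
width: 76.2
square_bottle (array([539.64764893,  82.21422049,   1.28347692]), np.float64(0.0277572570982062)) 7012.0
amber_jar (array([542.36024828, -14.99734848]), np.float64(0.009987886700937976)) 6285.0
time: 53.5
tool_pos: [571.0, -169.0, 190.2]
eef_rot: [179.7, -0.7, -178.6]
wrist_force: [-2.3, -0.4, -0.2]
width: 59.2
time: 54.0
tool_pos: [600.3, -323.1, 187.5]
eef_rot: [179.7, -0.8, -178.8]
wrist_force: [-1.3, 0.0, -0.5]
width: 60.0
time: 54.33
tool_pos: [611.9, -363.5, 185.8]
eef_rot: [179.6, -1.0, -178.9]
wrist_force: [0.4, 1.0, -0.2]
width: 59.6
```

```bash
python3 -m creep '[0.015,0.01,-0.1,0,-0.004,0, 0.02,0.01,-0.2,0,-0.004,0, 0.02,0.01,-0.3,0,-0.004,0, 0.02,0.01,-0.4,0,-0.004,0, 0.02,0.01,-0.5,0,-0.004,0, 0.02,0.01,-0.55,0,-0.004,0, 0.02,0.01,-0.55,0,-0.004,0]'
```

```text
time: 54.92
tool_pos: [613.7, -359.9, 101.1]
eef_rot: [179.5, -0.4, -178.8]
wrist_force: [-0.7, 0.5, -0.8]
width: 59.7
```

```bash
python3 -m creep '[0.005,-0.01,-0.06,0,0,0, 0.006,-0.013,-0.12,0,0,0, 0.006,-0.013,-0.17,0,0,0, 0.006,-0.013,-0.195,0,0,0, 0.006,-0.013,-0.195,0,0,0]' && python3 -m creep '[0,0,0,0,0,0, 0,0,0,0,0,0, 0,0,0,0,0,0, 0,0,0,0,0,0, 0,0,0,0,0,0, 0,0,0,0,0,0]' 1 40 && python3 -m creep '[0,0,0.03,0,0,0, 0,0,0.1,0,0,0, 0,0,0.25,0,0,0, 0,0,0.4,0,0,0, 0,0.1,0.45,0,0,0, 0,0.2,0.45,0,0,0, -0.05,0.35,0.45,0,0,0, -0.1,0.5,0.45,0,0,0, -0.15,0.65,0.45,0,0,0, -0.2,0.75,0.45,0,0,0, -0.25,0.84,0.45,0,0,0, -0.25,0.84,0.45,0,0,0]'
```

```text
time: 55.33
tool_pos: [614.1, -361.6, 70.5]
eef_rot: [179.5, -0.5, -178.8]
wrist_force: [-1.2, 0.6, -0.7]
width: 59.4
time: 55.83
tool_pos: [614.2, -361.7, 70.7]
eef_rot: [179.5, -0.5, -178.8]
wrist_force: [0.7, -0.2, 0.3]
width: 43.6
time: 56.83
tool_pos: [574.8, -231.7, 137.4]
eef_rot: [179.4, -0.6, -178.6]
wrist_force: [0.5, -0.5, -0.8]
width: 43.4
```

```bash
python3 -m creep '[-0.03,0.15,0,0,0,0, -0.06,0.3,0,0,0,0, -0.1,0.45,0,0,0,0, -0.14,0.6,0,0,0,0, -0.18,0.72,0,0,0,0, -0.21,0.8,0,0,0,0, -0.21,0.82,0,0,0,0, -0.21,0.82,-0.1,0,0,0, -0.21,0.82,-0.2,0,0,0, -0.21,0.82,-0.3,0,0,0, -0.21,0.82,-0.36,0,0,0, -0.21,0.82,-0.36,0,0,0]'
```

```text
time: 57.83
tool_pos: [542.1, -108.9, 81.1]
eef_rot: [179.3, -0.8, -178.7]
wrist_force: [-0.7, 0.4, -1.0]
width: 43.3
```

```bash
python3 -m creep '[0,0.01,0,0,0,0, -0.001,0.022,-0.01,0,0,0, -0.001,0.022,-0.03,0,0,0, -0.001,0.022,-0.05,0,0,0, -0.001,0.022,-0.057,0,0,0, -0.001,0.022,-0.063,0,0,0, -0.001,0.022,-0.066,0,0,0]'
```

```text
time: 58.42
tool_pos: [542.0, -105.6, 71.2]
eef_rot: [179.3, -0.8, -178.7]
wrist_force: [-0.6, 0.6, -1.1]
width: 43.0
```

```bash
python3 -m creep '[-0.003,0,-0.003,0,0,0, -0.003,0,-0.006,0,0,0, -0.003,0,-0.007,0,0,0]' && python3 -m creep '[0,0,0,0,0,0, 0,0,0,0,0,0, 0,0,0,0,0,0, 0,0,0,0,0,0, 0,0,0.1,0,0,0, 0,0,0.25,0,0,0, 0,0,0.45,0,0,0, 0,0,0.6,0,0,0, 0,0,0.73,0,0,0, 0,0,0.73,0,0,0]' 0.3
python3 - <<'E'
from h import *
p=snap('wrist','w10.png')
for t in('slim_bottle','amber_jar'):
    m=mask(t,p,(G[t][0],G[t][1],4),G[t][2])
    if m is not None: print(t,fit([(p,m)],t,G[t][:2],4), m.sum())
E
python3 -m creep '[-0.2,0,0.2,0,0,0, -0.4,0,0.4,0,0,0, -0.6,0,0.6,0,0,0, -0.8,0,0.7,0,0,0, -1,0,0.7,0,0,0, -1,0,0.7,0,0,0]' && python3 -m creep '[-0.2,-0.2,0,0,0,0, -0.3,-0.4,0,0,0,0, -0.4,-0.6,0,0,0,0, -0.4,-0.8,0,0,0,0, -0.4,-1,0,0,0,0, -0.4,-1,0,0,0,0]'
python3 - <<'E'
from h import *
P=[snap('top'),snap('scene')]
for t,(x,y,h) in list(G.items()):
    z=4
    if t=='large_weight': x,y,z=538,339,64
    for p in P:
        m=mask(t,p,(x,y,z),h)
        if m is not None: print(t,fit([(p,m)],t,(x,y),z,fy=t=='square_bottle'))
A=cv2.resize(P[0]['img'][90:330,90:410],(400,300)); B=cv2.resize(P[1]['img'][60:300,80:400],(400,300))
cv2.imwrite('pics/c4.png',np.hstack([A,B])[:,:,::-1])
E
```

```text
time: 58.67
tool_pos: [541.7, -105.6, 70.7]
eef_rot: [179.3, -0.8, -178.7]
wrist_force: [-1.3, 1.0, 4.4]
width: 43.0
time: 59.5
tool_pos: [543.5, -105.9, 184.6]
eef_rot: [179.4, -0.4, -178.7]
wrist_force: [0.1, -1.0, 1.4]
width: 59.6
slim_bottle (array([ 543.0635401 , -106.18235469]), np.float64(0.01157561984214417)) 3587.0
amber_jar (array([542.57104492, -16.12878418]), np.float64(0.018411926067790185)) 8450.0
time: 60.15
tool_pos: [387.4, -105.2, 285.2]
eef_rot: [179.3, -0.9, -178.7]
wrist_force: [0.0, -0.7, 0.1]
width: 59.6
time: 60.65
tool_pos: [327.3, -259.0, 282.9]
eef_rot: [179.3, -1.0, -179.0]
wrist_force: [-0.4, 1.2, -0.7]
width: 59.8
amber_jar (array([545.27517653, -12.29865479]), np.float64(0.03421183853666243))
amber_jar (array([545.53426361, -12.14264679]), np.float64(0.022997369679579216))
square_bottle (array([541.43046598,  82.99918997,   1.04134091]), np.float64(0.03162133538167888))
square_bottle (array([540.35981486,  84.20782592,   5.00061741]), np.float64(0.04807304677405444))
slim_bottle (array([ 546.37065697, -105.10150528]), np.float64(0.03249211810604191))
slim_bottle (array([ 546.33111763, -104.77129173]), np.float64(0.030717986676535913))
large_weight (array([540.92529297, 341.31152344]), np.float64(0.12700149511789716))
large_weight (array([540.50055122, 343.39040565]), np.float64(0.10988299828452264))
small_weight (array([604.77172869, -53.79280296]), np.float64(0.05243272081653361))
```

View pics/c4.png

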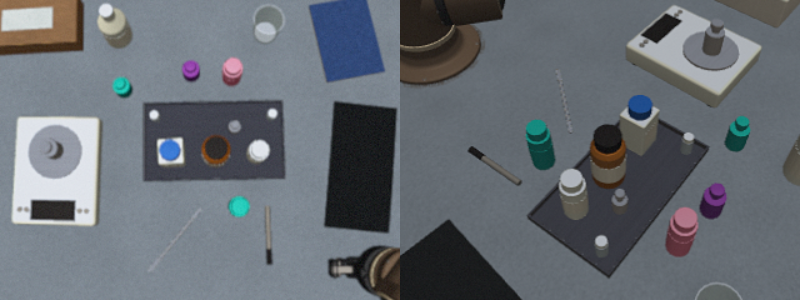

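All the containers are back within about 1 mm of where the same cameras saw them at the start. The weight is on the pan, the small weight hasn't moved, and the arm is clear.

```bash
python3 -m creep '[0,0,0,0,0,0, 0,0,0,0,0,0, 0,0,0,0,0,0]' && python3 -c "
from station import order
print(order.close_job())"
```

```text
time: 61.5
tool_pos: [327.6, -254.8, 285.4]
eef_rot: [179.4, -0.8, -178.7]
wrist_force: [0.4, -0.3, -0.7]
width: 59.7
the job is handed in; nothing more can be done
None
```

The job is done and handed in at 61.5 s, but one early contact of 65 N could count against it. I stood the three containers on the mat, set the large steel weight on the pan, then put each container back at its recorded spot in the tray.

**Last checks**
- **Containers:** all three stand upright. Measured by the same camera before and after, each is within about 1.3 mm of its starting spot.
- **Large weight:** it stands upright on the pan, released at (538, 339) against a pan centre of about (538, 339). The force stayed within a few newtons while I set it down. The final silhouette fits disagree by 2–4 mm (about (541, 341–343)), but they fit poorly.
- **Small weight and look-alikes:** I didn't touch the small weight or the look-alikes, and the small weight's measured position is unchanged.

**What went wrong:** on the first descent to the slim bottle with the gripper fully open, the wrist force showed 65 N. A finger was probably catching the amber jar, because the next approach with a narrower opening met no force. I can't rule out that the gripper's body took the load, and its limit is 40 N. The wrist limit of 120 N was not reached in any reading. Measured right after, neither bottle had moved.

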